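Tuck the coffee warmer into the desk corner and set its timer

ROBOT

A 6-joint arm with a two-finger parallel gripper is mounted at the origin on the work surface. World frame = base frame: x ahead of the robot, y to its left, z up, the work surface at z = 0. Lengths are in mm, angles in rad, forces in N, time in s.
With the tool pointing down it reaches from about 300 to 850 mm from the base axis. Payload 5.4 kg.
Tool frame: the origin (TCP) lies midway between the tips of the shut fingers; the grasp point (between the pads) lies 19 mm behind it; z points along the fingers, y is the line along which they close (so a half turn about z gives the same grasp; the last joint's range is limited). The gripper opens to 85 mm and grips with 20 to 120 N. Pads are 22 mm wide; open, the fingers measure 114 mm over their backs; the gripper's body (76 mm by 85 mm) begins 54 mm behind the grasp point. The pads swing forward as they close: fully open they stand 13 mm farther back than shut.
Start: joints at [1.127, 0.158, 1.597, -0, 1.386, -0.21], TCP at [133.225, 559.336, 231.299] pointing down, gripper open.
Joint ranges: [-2.91, 2.91], [-0.94, 2.29], [0.18, 2.7], [-1.29, 4.43], [0.17, 2.64], [-3, 3]. Speed limits (rad/s): [2.57, 2.57, 3.14, 3.14, 3.14, 3.14].

INTERFACE

Orientations are given as a unit quaternion [x, y, z, w].
In Python, from station import manip, viewer gives the robot as it stands (manip), with the cameras (viewer).
- The arm moves only by the shell command python3 jog.py 'ROWS' [OPENING] [FORCE]. ROWS is a JSON list of rows, 1 to 5 of them, each of 6 numbers: dx, dy, dz in mm, then a rotation vector rx, ry, rz in rad; each row shifts and turns the commanded pose from where the row before left it, along the tool's axes as they then stand; what a row does not reach is not made up. A row lasts 1/10 s, in which the tool goes at most 50 mm and 0.15 rad, less where a joint would pass 70% of its speed; a pose out of reach is approached as far as the arm can. OPENING is the finger opening in mm, set as the command begins (- or left out keeps the last). The fingers move at their own pace and stop on an object; FORCE is the grip in N (left out, the last holds). Time passes only in rows, so rows that do not move let the fingers close. It prints the time, the measured TCP pose, the force, the opening and the grip force at its end.
- manip.read_state(): the state, without advancing time (a new reading comes with each control period).
- viewer.capture(name): name is "scene" or "top" or "wrist"; returns a dict with "color" (400x640x3 uint8, blue, green, red), "fx", "fy", "cx", "cy" (pixels), "position" and "orientation" of the camera in the world. Camera axes: x right, y down, z forward; pixel columns grow to the right and rows downward; lengths in mm; the calibration is good to about 2 mm. A picture is of the moment at which its call begins. There is no depth.
- manip.job_done(): hands the job in; it is judged then, once.
The state is a dict: "time": time; "qpos": joint angles; "dq": joint speeds; "effort": joint torques, N m; "position": TCP position; "ee_rot": TCP orientation; "force": force on the tool from outside, world axes, zero at the start; "wrist_torque": the same for the moment, N m; "grip_width": finger opening in mm; "grasp_force": force on a finger pad.
Only numpy, scipy, OpenCV 4.12 (cv2) and the standard library are available. Lean on these libraries where they do the work, as an engineer would, in place of code of your own. Each camera call takes 0.05 s, during which the arm holds its last target. There are 200 camera calls.

TASK

Slide the coffee warmer across the desk, with the pot left standing on its plate, gently into the corner between the end of the white desk shelf and the shelf's back rail, so that it sits square and snug against both. Then wind its timer clockwise past the last mark (30 minutes) and turn it back to the middle mark (15 minutes). Leave the other things on the desk where they are.

Things in the scene. Friction and masses are not known exactly. Their poses are not given: they have to be found in the camera images.
- warmer: Coffee warmer, loose: black, 210 mm long (its x), 160 mm wide (y), 60 mm high; its panel slopes down 0.5 rad to a 28 mm high upright front edge at x = -105 mm. 0.5 to 0.8 kg without pot. Origin: centre of its underside, z up. Timer at the front (-x), hotplate at the back (+x). Centre of mass with pot 0 to 15 mm to +x. Sliding takes some 5 to 15 N (hidden); it turns if pushed off centre.
- hutch: White steel desk shelf, fixed. Origin: the corner on the desk where the warmer belongs. x points away from the robot along the right end panel, y left along the back rail. The warmer goes where x < 0, y < 0: its +x end against the rail (face in the plane x = 0), its +y side against the panel (face in the plane y = 0); its origin is then at (-105, -80) mm in this frame.
- rail (a point): Right-hand top end of the back rail's face, at (0, -260, 45) mm in the shelf's frame: the low rail is 45 mm high and runs from here to the corner and on behind the shelf.
- panel (a point): Front top corner of the end panel's outer face, at (-240, 0, 132) mm in the shelf's frame. The shelf lies to the left (y > 0), its top 132 mm high, with a carton on it up to 207 mm high.
- plate (a point): Centre of the top of the round hotplate (104 mm diameter) where the pot stands: 51 mm to +x of the warmer's origin, 66 mm above the desk.
- pot: Steel coffee pot, black lid and handle, loose, standing on the hotplate: 84 mm diameter, 119 mm high, 0.2 to 0.36 kg. Origin: centre of its bottom. The handle reaches 75 mm from the axis along the pot's +y and points to the back right of the warmer; the short spout, 53 mm from the axis, points the other way.
- timer (a joint): Timer knob angle, rad: 0 = first mark (0 min), growing clockwise seen from above, 0.0933 rad a minute: 15 min (middle mark) = 1.4, 30 min (last mark) = 2.8, hard stop 2.95. It stays where it is left (friction 0.05 N m). Marks every 5 minutes, longer at 0, 15 and 30.
- timer_grip (a point): Middle of the knob, on its axis, at (-83, 0, 57) mm from the warmer's origin. Its z axis is the knob's axis, square to the sloping panel: it leans 0.5 rad from upright towards the warmer's front. Knob: black bar 40 mm long, 12 thick, 18 high, standing 9 mm above and below this point, on a 42 mm disc. Its x axis is the white pointer line along the bar: straight up the slope at 15 min.
- pencup: Bystander: round grey cup with pens, 76 mm wide, 100 mm high (pens to 165 mm), at the back right. Origin: centre of its foot.
- tape: Bystander: tape measure 70 x 40 x 65 mm, right. Origin: centre of its underside.
- stapler: Bystander: stapler 150 x 36 x 55 mm, left of the middle, near the front of the shelf. Origin: centre of its underside; long axis x.
- calculator: Bystander: desk calculator 150 x 105 x 18 mm, front right. Origin: centre of its underside.
- mug: Bystander: white mug 80 mm wide, 92 mm high, left. Origin: centre of its foot.
- taperoll: Bystander: roll of packing tape lying flat, 96 mm wide, 48 mm high, right. Origin: centre of its underside.

How it is judged (in metres and radians):
On the way, in this order (a step that is already met when the one before it is completed fails the run):
1. the warmer sits square and snug in the corner, against the rail and the end panel (x of warmer in the frame of hutch above -0.11 m and y of warmer in the frame of hutch above -0.085 m and angle between the x axis of warmer and the x axis of hutch, either way round below 0.06 rad and linear speed of warmer below 0.01 m/s), for 0.2 s.
2. the timer is wound past the 30-minute mark (value of joint timer above 2.8 rad).
At the end, for the whole second after the job is handed in: The warmer stands in the corner, no more than 5 mm from the rail and from the end panel and square to them within 0.06 rad; the timer reads 15 minutes within 1.5 minutes (1.26 to 1.54 rad); the pot stands on the hotplate within 20 mm of its centre; all at rest (all of step 1 and value of joint timer between 1.26 and 1.54 rad and horizontal distance between pot and plate below 0.02 m and angle between pot's own z axis and vertical below 0.1 rad and linear speed of pot below 0.01 m/s); the robot touches nothing.
It fails at once if the pot tips or leaves the middle of the plate by more than 20 mm (angle between pot's own z axis and vertical above 0.25 rad or horizontal distance between pot and plate above 0.02 m).
It fails at once if the warmer is lifted or tipped instead of slid (height (world z) of warmer above 0.012 m or angle between warmer's own z axis and vertical above 0.15 rad).
It fails at once if the warmer is rammed against the shelf (more than 60 N) (contact force between warmer and hutch above 60 N).
It fails at once if another thing on the desk is shoved by more than 20 mm (distance of any of pencup, tape, stapler, calculator, mug, taperoll from where it was at the start of the episode above 0.02 m).
It also fails if it takes over 72 s, if anything falls off the work surface, if the arm or the gripper's body presses on something with over 40 N, if the wrist force passes 120 N, or if a joint passes its speed limit or range.

## Working session

There is one attempt and no reset: what is moved stays moved. The work goes in short steps, Python scripts to look and compute and a shell command to move; the robot and the scene stay as the last step left them, time stands still between calls to the robot, and variables do not carry over. Pictures are saved under pics/ and viewed, at most 10 in all, crops included, and the job is handed in when it is done.

```bash
ls; mkdir -p pics; python3 - <<'E'
from station import manip, viewer
import cv2
s=manip.read_state();print(s['time'],s['position'],s['ee_rot'],s['force'],s['grip_width'])
for n in ("scene","top"):
    c=viewer.capture(n);cv2.imwrite(f"pics/{n}0.png",c["color"]);print(n,[c[k] for k in("fx","fy","cx","cy","position","orientation")])
E
```

```text
jog.py
pics
station.py
0.0 [132.94576399 558.81389409 230.33472955] [ 1.16612471e-01  9.93177062e-01 -8.69931062e-04 -3.14135036e-04] [-0.04802781 -0.05318894  0.44945955] 85.29718707156019
scene [424.8325744765899, 424.8325744765899, 319.39661844301406, 200.01014764776707, array([1582.14278231,   59.20429194, 1262.09167614]), array([ 0.63336683,  0.68421332, -0.26616959, -0.24464737])]
top [391.81475046325744, 391.81475046325744, 327.55172885420194, 200.49591900956455, array([ 331.17047383,  -54.31703432, 1521.87895025]), array([-0.70233988,  0.70726797, -0.0491897 ,  0.06380506])]
```

View pics/top0.png

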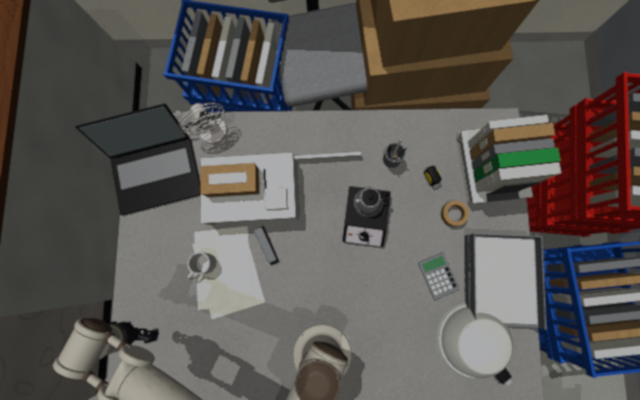

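View pics/scene0.png

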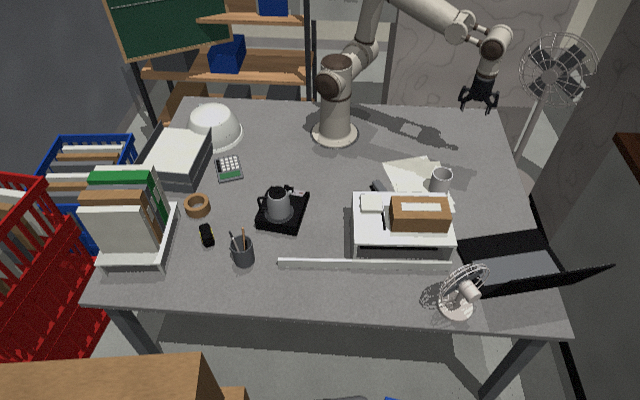

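The top view shows the warmer at about (367,217) with its timer towards the robot. The shelf's right end is at x≈296, and the rail runs to (360,155). Next I'll crop in for exact corners.

```bash
cat > h.py <<'E'
import numpy as np, cv2
from scipy.spatial.transform import Rotation as R
from station import manip, viewer
def ray(c,u,v):
    d=np.array([(u-c["cx"])/c["fx"],(v-c["cy"])/c["fy"],1.])
    return np.array(c["position"]),R.from_quat(c["orientation"]).apply(d)
def onz(c,u,v,z):
    p,d=ray(c,u,v); return p+d*(z-p[2])/d[2]
def cross(c1,uv1,c2,uv2):
    p,d=ray(c1,*uv1);q,e=ray(c2,*uv2)
    a=np.linalg.lstsq(np.c_[d,-e],q-p,rcond=None)[0]
    x,y=p+a[0]*d,q+a[1]*e
    return (x+y)/2,np.linalg.norm(x-y)
def proj(c,P):
    x=R.from_quat(c["orientation"]).inv().apply(np.array(P,float)-c["position"])
    return c["fx"]*x[0]/x[2]+c["cx"],c["fy"]*x[1]/x[2]+c["cy"]
E
python3 - <<'E'
import cv2,numpy as np
t=cv2.imread("pics/top0.png");s=cv2.imread("pics/scene0.png")
a=cv2.resize(t[140:260,285:405],None,fx=5,fy=5,interpolation=cv2.INTER_CUBIC)
b=cv2.resize(s[175:275,245:405],None,fx=5,fy=5,interpolation=cv2.INTER_CUBIC)
cv2.imwrite("pics/tc.png",np.clip(a*1.6,0,255).astype('uint8'));cv2.imwrite("pics/sc.png",np.clip(b*1.6,0,255).astype('uint8'))
E
```

```text
(no output)
```

View pics/tc.png

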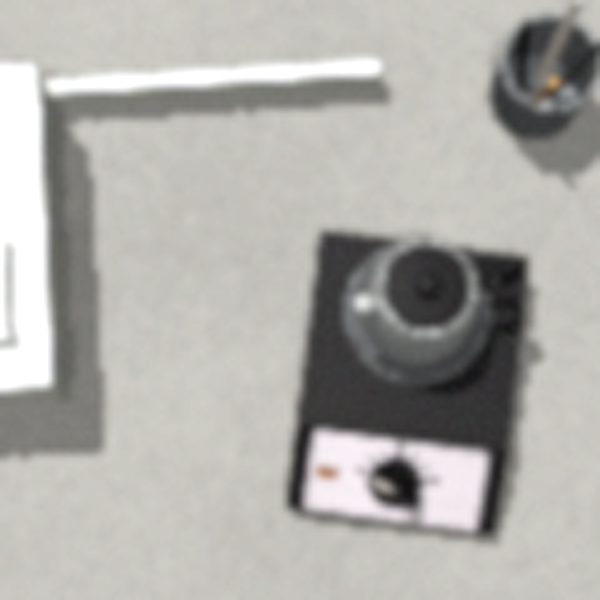

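View pics/sc.png

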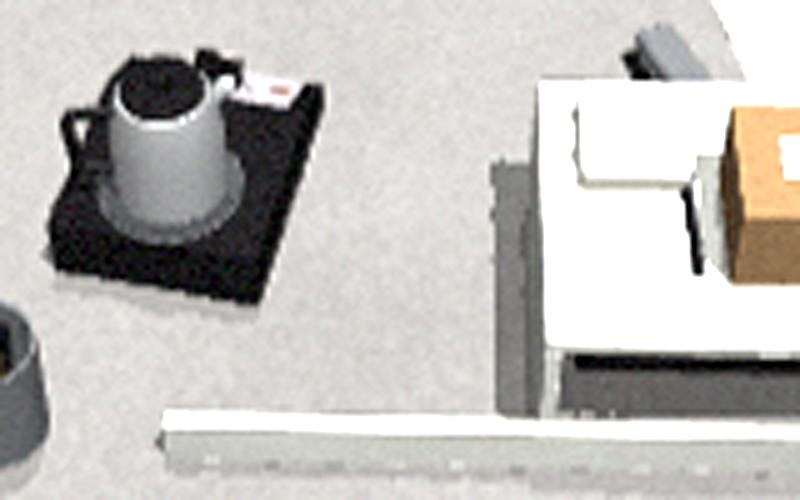

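```bash
cat > m.py <<'E'
from h import *
T=viewer.capture("top");S=viewer.capture("scene")
t=lambda x,y:(285+(x+.5)/5-.5,140+(y+.5)/5-.5)
s=lambda x,y:(245+(x+.5)/5-.5,175+(y+.5)/5-.5)
np.set_printoptions(precision=1,suppress=True)
print("panelfront x",cross(T,t(52,385),S,s(539,81)))
print("railend x",cross(T,t(382,76),S,s(163,411)))
pf=onz(T,*t(52,385),132); pb=onz(T,*t(39,64),132); re=onz(T,*t(382,76),45); rl=onz(T,*t(50,94),45)
print("pf",pf,"pb",pb,"rail end",re,"rail left",rl)
d=pb-pf; print("yaw panel",np.arctan2(d[1],d[0]),np.linalg.norm(d)); e=rl-re; print("yaw rail",np.arctan2(-e[0],e[1]))
yaw=np.arctan2(-e[0],e[1])*.5+.5*np.arctan2(d[1],d[0])
A=np.array([[np.cos(yaw),-np.sin(yaw)],[np.sin(yaw),np.cos(yaw)]])
print("corner from panel",pf[:2]+A@[240,0],"from rail",re[:2]+A@[0,260])
W=[onz(T,*t(320,233),60),onz(T,*t(527,257),60),onz(T,*t(495,540),28),onz(T,*t(290,508),28)]
print("warmer BL BR FR FL",*W,[np.linalg.norm((W[i]-W[i-1])[:2]) for i in range(4)])
print("knob",onz(T,*t(393,485),64),cross(T,t(393,485),S,s(215,60)), "pot lid",onz(T,*t(428,285),119+66),cross(T,t(428,285),S,s(160,85)))
E
python3 m.py
```

```text
panelfront x (array([498.3,  92.1, 130.9]), np.float64(2.637789224760258))
railend x (array([ 749.1, -155.5,   42.2]), np.float64(0.14312254773730165))
pf [498.2  90.7 132. ] pb [735.7 102.1 132. ] rail end [ 748.3 -155.2   45. ] rail left [736.7 103.1  45. ]
yaw panel 0.04822837709282198 237.7020974100596
yaw rail 0.04468834115657343
corner from panel [738.  101.8] from rail [736.2 104.5]
warmer BL BR FR FL [ 621.5 -104.9   60. ] [ 601.5 -261.    60. ] [ 390.2 -234.8   28. ] [415.3 -80.3  28. ] [np.float64(207.6078528423147), np.float64(157.43933583671722), np.float64(212.87765113403051), np.float64(156.55390177002673)]
knob [ 429.8 -156.2   64. ] (array([ 430. , -157.7,   63.6]), np.float64(3.0389119652912484)) pot lid [ 559.4 -174.6  185. ] (array([ 561.6, -175.5,  171.8]), np.float64(0.5825825400167938))
```

```bash
for i in 1 2 3 4; do python3 jog.py '[[-28,-38,0,0,0,0],[-28,-38,0,0,0,0],[-28,-38,0,0,0,0],[-28,-38,0,0,0,0],[-28,-38,0,0,0,0]]' | tail -1; done
for i in 1 2; do python3 jog.py '[[0,0,0,0,0,0.147],[0,0,0,0,0,0.147],[0,0,0,0,0,0.147],[0,0,0,0,0,0.147],[0,0,0,0,0,0.147]]' | tail -2; done
cat > st.py <<'E'
from h import *
import sys
np.set_printoptions(precision=3,suppress=True)
s=manip.read_state();r=R.from_quat(s["ee_rot"]);print(s["time"],s["position"],"\n",r.as_matrix(),"\nF",s["force"],s["grip_width"],s["grasp_force"],"j",np.array(s["qpos"]))
if len(sys.argv)>3: print("tool d",r.inv().apply(np.array([float(a) for a in sys.argv[1:4]])-s["position"]))
E
python3 st.py 500 -310 100
```

```text
grasp_force: 0.0
grasp_force: 0.0
grasp_force: 0.0
grasp_force: 0.0
grip_width: 85.6
grasp_force: 0.0
grip_width: 85.0
grasp_force: 0.0
3.2 [ 501.786 -309.596  230.985] 
 [[ 0.139  0.99  -0.   ]
 [ 0.99  -0.139  0.   ]
 [ 0.    -0.    -1.   ]] 
F [0.674 0.522 0.506] 85.03411670131526 0.0 j [-0.758  0.197  1.554 -0.     1.391 -0.619]
tool d [ -0.689  -1.65  130.986]
```

```bash
python3 jog.py '[[0,0,34,0,0,0],[0,0,34,0,0,0],[0,0,34,0,0,0],[0,0,34,0,0,0],[0,0,34,0,0,0]]' | tail -1
python3 jog.py '[[0,0,0,0,0.133,0],[0,0,0,0,0.133,0],[0,0,0,0,0.133,0],[-10,0,25,0,0,0],[-11,0,25,0,0,0]]' | tail -1
python3 jog.py '[[0,0,0,0,0,0]]' |tail -1; python3 st.py 503 -250 5; python3 - <<'E'
from h import *
c=viewer.capture("wrist");cv2.imwrite("pics/w1.png",c["color"])
E
```

```text
grasp_force: 0.0
grasp_force: 0.0
grasp_force: 0.0
4.3 [ 499.444 -307.274    3.079] 
 [[ 0.125  0.991  0.047]
 [ 0.911 -0.133  0.391]
 [ 0.394 -0.006 -0.919]] 
F [ 0.643  0.873 -0.813] 85.03359810599545 0.0 j [-0.908  0.632  1.522  0.292  1.295 -0.897]
tool d [53.365 -4.104 20.784]
```

View pics/w1.png

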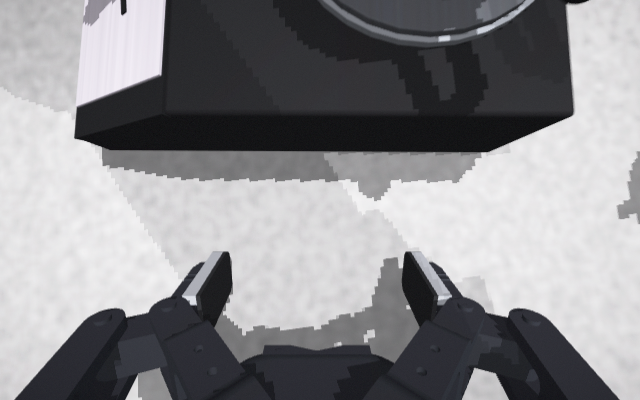

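The wrist view shows the warmer's lower side edge from (100,150) to (490,152). It is parallel to the fingertips at (215,255) and (415,255) and well centred, with a gap of about 50 mm.

```bash
python3 jog.py '[[10,0,4.3,0,0,0],[10,0,4.3,0,0,0],[10,0,4.3,0,0,0],[4,0,1.7,0,0,0],[4,0,1.7,0,0,0]]' |tail -1; python3 st.py|tail -1
python3 jog.py '[[4,0,1.7,0,0,0],[4,0,1.7,0,0,0],[4,0,1.7,0,0,0],[4,0,1.7,0,0,0],[4,0,1.7,0,0,0]]'; python3 st.py
```

```text
grasp_force: 0.0
F [ 0.6   -0.164  0.31 ] 85.55672585344176 0.0 j [-0.858  0.58   1.589  0.31   1.259 -0.864]
time: 5.35
position: [510.5, -248.1, 6.8]
ee_rot: [0.738, 0.646, 0.149, -0.129]
force: [-1.0, -4.3, -0.9]
grip_width: 85.6
grasp_force: 2.2
5.35 [ 510.477 -248.076    6.826] 
 [[ 0.122  0.991  0.052]
 [ 0.914 -0.133  0.383]
 [ 0.386  0.001 -0.922]] 
F [-0.982 -4.308 -0.852] 85.56770417771699 2.2407059278339148 j [-0.832  0.559  1.621  0.319  1.24  -0.846]
```

```bash
for i in 1 2 3; do python3 jog.py '[[4.6,0,2.0,0.0023,0,-0.0055],[4.6,0,2.0,0.0023,0,-0.0055],[4.6,0,2.0,0.0023,0,-0.0055],[4.6,0,2.0,0.0023,0,-0.0055],[4.6,0,2.0,0.0023,0,-0.0055]]' |grep force:; done; python3 st.py
cat > wm.py <<'E'
from h import *
np.set_printoptions(precision=1,suppress=True)
C=np.array([737,103.]);yaw=.046
c=viewer.capture("top");g=cv2.cvtColor(c["color"],cv2.COLOR_BGR2HSV)
# white panel of the warmer near expected place
import sys
x,y=float(sys.argv[1]),float(sys.argv[2])
m=((g[...,2]<60)).astype('uint8'); u,v=map(int,proj(c,(x,y,50)))
w=c["color"][v-40:v+40,u-40:u+40]
cv2.imwrite("pics/%s.png"%sys.argv[3],np.clip(cv2.resize(w,None,fx=6,fy=6,interpolation=cv2.INTER_CUBIC)*1.6,0,255).astype('uint8'));print("off",u-40,v-40)
g=cv2.cvtColor(w,cv2.COLOR_BGR2GRAY).astype(int)
# pinkish white label: blob
b=w.astype(int);m=((g>150)&(b[...,2]>b[...,1]+2)).astype('uint8')
n,l,s,ce=cv2.connectedComponentsWithStats(m);k=1+np.argmax(s[1:,4])if n>1 else 0
r=cv2.minAreaRect(np.argwhere(l==k)[:,::-1].astype('float32'));bx=cv2.boxPoints(r)+[u-40,v-40]
P=np.array([onz(c,*q,45) for q in bx]);print("label px",r,s[k,4]);print(P)
E
python3 wm.py 515 -110 a1
```

```text
force: [-1.0, -5.5, 0.6]
grasp_force: 2.7
force: [-0.1, -6.0, 1.3]
grasp_force: 2.9
force: [-0.1, -6.2, 2.9]
grasp_force: 3.2
6.85 [ 517.956 -172.763    6.665] 
 [[ 0.039  0.999  0.019]
 [ 0.921 -0.043  0.386]
 [ 0.387  0.002 -0.922]] 
F [-0.135 -6.227  2.875] 85.36331206699847 3.202817402780056 j [-0.721  0.508  1.699  0.329  1.209 -0.839]
off 310 174
label px ((74.64616394042969, 42.830772399902344), (3.5082316398620605, 12.805045127868652), 52.12501525878906) 43
[[ 495.7 -216.6   45. ]
 [ 525.3 -255.5   45. ]
 [ 514.7 -263.4   45. ]
 [ 485.1 -224.4   45. ]]
```

```bash
for i in 1 2 3; do python3 jog.py '[[4.6,0,2.0,0.0023,0,-0.0055],[4.6,0,2.0,0.0023,0,-0.0055],[4.6,0,2.0,0.0023,0,-0.0055],[4.6,0,2.0,0.0023,0,-0.0055],[4.6,0,2.0,0.0023,0,-0.0055]]' |grep ^force:; done; python3 jog.py '[[0,0,0,0,0,0]]'|grep ^force; python3 st.py; python3 wm.py 515 -10 a2
```

```text
force: [0.1, -7.2, 3.7]
force: [-0.0, -6.5, 4.8]
force: [0.9, -7.5, 5.6]
force: [1.5, -5.0, 3.3]
8.5 [518.674 -97.376   6.254] 
 [[-0.044  0.999 -0.015]
 [ 0.921  0.046  0.387]
 [ 0.387  0.003 -0.922]] 
F [ 1.523 -4.968  3.277] 85.410758092638 2.39083768799901 j [-0.604  0.462  1.768  0.342  1.18  -0.825]
off 283 174
label px ((76.50000762939453, 43.5), (2.8284268379211426, 9.899495124816895), 45.0) 30
[[ 494.  -127.8   45. ]
 [ 520.4 -154.7   45. ]
 [ 512.7 -162.1   45. ]
 [ 486.3 -135.2   45. ]]
```

View pics/a2.png

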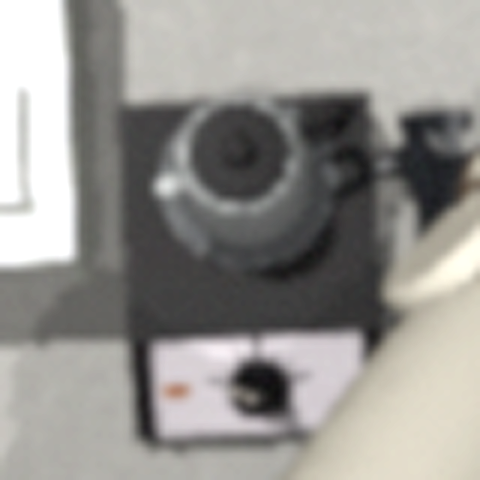

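The crop shows the warmer square to the shelf with its back edge from (122,108) to (370,98) and its front-left corner at (143,440). The gap to the shelf is small.

```bash
cat > loc.py <<'E'
from h import *
import sys
np.set_printoptions(precision=1,suppress=True)
c=viewer.capture("top")
ou,ov,k=map(float,sys.argv[1:4])
C=np.array([737,103.]);A=R.from_euler('z',-.046)
for a in sys.argv[4:]:
    x,y,z=map(float,a.split(','))
    p=onz(c,ou+(x+.5)/k-.5,ov+(y+.5)/k-.5,z);print(a,p,"hutch",A.apply([p[0]-C[0],p[1]-C[1],z]))
E
python3 loc.py 283 174 6 122,108,60 370,98,60 143,440,28 257,325,54
```

```text
122,108,60 [602.3  68.8  60. ] hutch [-136.1  -28.    60. ]
370,98,60 [607.3 -88.2  60. ] hutch [-138.4 -185.    60. ]
143,440,28 [394.6  57.2  28. ] hutch [-344.1  -30.    28. ]
257,325,54 [464.6 -15.9  54. ] hutch [-277.6 -106.3   54. ]
```

```bash
python3 jog.py '[[4.6,0,2.0,0,0,0],[4.6,0,2.0,0,0,0],[4.6,0,2.0,0,0,0],[4.6,0,2.0,0,0,0],[0,0,0,0,0,0]]' |grep ^force: 
python3 jog.py '[[-9,0,-4,0,0,0],[-18,0,-8,0,0,0],[-18,0,-8,0,0,0],[-18,0,-8,0,0,0],[0,0,0,0,0,0]]' |grep ^force:; python3 st.py 340 -20 30
```

```text
force: [1.5, -4.1, 3.1]
force: [-0.4, 0.5, -0.0]
9.6 [ 520.211 -149.671    6.414] 
 [[-0.04   0.999 -0.015]
 [ 0.921  0.042  0.387]
 [ 0.387  0.002 -0.922]] 
F [-0.418  0.474 -0.006] 85.62155825988665 0.0 j [-0.677  0.508  1.699  0.316  1.219 -0.872]
tool d [ 135.76  -174.505   31.049]
```

```bash
python3 jog.py '[[12,0,-28,0,0,0],[12,0,-28,0,0,0],[0,0,0,0,-0.133,0],[0,0,0,0,-0.133,0],[0,0,0,0,-0.133,0]]' |grep ^force: 
python3 jog.py '[[0,-46,0,0,0,0],[0,-46,0,0,0,0],[0,-46,0,0,0,0],[0,-46,0,0,0,0],[0,0,0,0,0,-0.07]]' |grep ^force: 
python3 jog.py '[[0,0,0,0,0,-0.15],[0,0,0,0,0,-0.15],[0,0,0,0,0,-0.15],[0,0,0,0,0,-0.15],[0,0,0,0,0,-0.15]]' |grep ^force: 
python3 jog.py '[[0,0,0,0,0,-0.15],[0,0,0,0,0,-0.15],[0,0,0,0,0,-0.15],[0,0,0,0,0,-0.15],[0,0,0,0,0,-0.15]]' |grep ^force: 
python3 st.py 340 -3 70; python3 wm.py 520 10 a3
```

```text
force: [-0.2, -0.0, -0.5]
force: [0.0, -0.5, 0.5]
force: [0.2, -0.2, 0.9]
force: [-0.2, 1.0, 0.0]
11.6 [ 335.429 -153.769   66.911] 
 [[-0.999 -0.051 -0.   ]
 [-0.051  0.999  0.001]
 [-0.     0.001 -1.   ]] 
F [-0.24   1.021  0.001] 85.39647526646948 0.0 j [-0.761 -0.193  2.296  0.001  1.04  -2.383]
tool d [-12.212 150.346  -2.947]
off 278 173
label px ((32.5, 68.5), (9.0, 5.0), 0.0) 30
[[404.8  57.5  45. ]
 [423.5  57.6  45. ]
 [423.3  23.7  45. ]
 [404.6  23.7  45. ]]
```

View pics/a3.png

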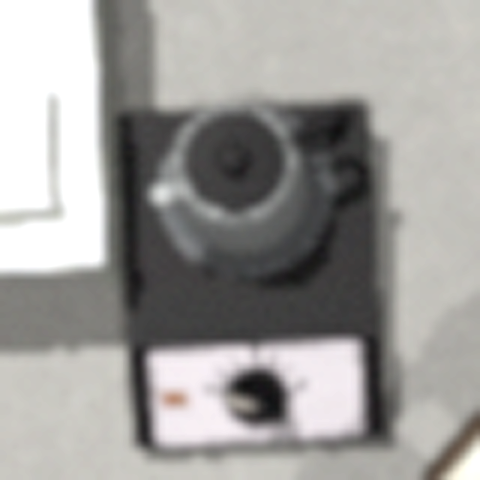

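The warmer corners are at (120,117), (368,106), (143,452) and (388,440). The knob is at (257,395), and its pointer seems to point left, near the 0 mark.

```bash
python3 loc.py 278 173 6 120,117,60 368,106,60 143,452,28 388,440,28
python3 jog.py '[[0,50,0,0,0,0],[0,50,0,0,0,0],[0,50,0,0,0,0],[0,0,0,0,-0.1,0],[0,0,0,0,-0.1,0]]' |grep ^force: ; python3 st.py 335 -3 6
```

```text
120,117,60 [600.6  89.1  60. ] hutch [-136.9   -7.6   60. ]
368,106,60 [606.2 -68.   60. ] hutch [-138.5 -164.8   60. ]
143,452,28 [391.   76.2  28. ] hutch [-346.9  -10.9   28. ]
388,440,28 [397.5 -78.8  28. ] hutch [-347.5 -166.    28. ]
force: [0.1, -0.1, 1.0]
12.2 [329.082  -1.322  66.876] 
 [[-0.978 -0.05   0.201]
 [-0.048  0.999  0.011]
 [-0.202  0.001 -0.979]] 
F [ 0.141 -0.146  0.976] 85.55380590806767 0.0 j [-0.482 -0.601  2.58   0.124  0.99  -2.161]
tool d [ 6.565 -2.042 60.799]
```

```bash
python3 jog.py '[[-6.5,0,32.5,0,0,0],[-6.5,0,30,0,0,0],[-9.8,0,2,0,0,0],[-9.8,0,2,0,0,0],[0,0,0,0,0,0]]' |grep -A9 position ; python3 st.py
for i in 1 2 ; do python3 jog.py '[[-4,0,0.8,0,0,0],[-4,0,0.8,0,0,0],[-4,0,0.8,0,0,0],[-4,0,0.8,0,0,0],[-4,0,0.8,0,0,0]]' |grep -E '^force|posit'; done
```

```text
position: [374.9, -2.2, 8.5]
ee_rot: [-0.021, 0.995, 0.002, 0.1]
force: [-0.3, 0.9, 0.5]
grip_width: 85.7
grasp_force: 0.0
12.7 [374.885  -2.208   8.538] 
 [[-0.979 -0.042  0.199]
 [-0.041  0.999  0.009]
 [-0.199  0.001 -0.98 ]] 
F [-0.257  0.857  0.52 ] 85.65793732024213 0.0 j [-0.407 -0.207  2.469  0.135  0.703 -2.116]
position: [392.8, -0.6, 7.6]
force: [-8.0, -0.5, 6.4]
position: [412.8, 0.5, 7.5]
force: [-8.5, -0.8, 6.2]
```

```bash
for i in 1 2 3; do python3 jog.py '[[-4.9,0,1,0,0,0],[-4.9,0,1,0,0,0],[-4.9,0,1,0,0,0],[-4.9,0,1,0,0,0],[-4.9,0,1,0,0,0]]' |grep -E '^force|posit'; done; python3 wm.py 600 10 a4
```

```text
position: [437.8, 1.7, 7.4]
force: [-8.5, -0.8, 6.3]
position: [462.7, 2.7, 7.4]
force: [-9.5, -0.4, 7.3]
position: [487.7, 3.8, 7.4]
force: [-8.7, -1.0, 8.3]
off 278 152
label px ((41.34931945800781, 74.56849670410156), (23.057106018066406, 5.735016345977783), 20.556047439575195) 127
[[475.5  51.9  45. ]
 [495.9  44.3  45. ]
 [464.6 -37.4  45. ]
 [444.4 -29.6  45. ]]
```

View pics/a4.png

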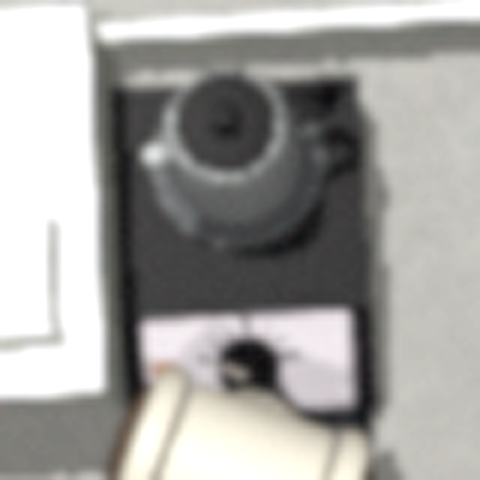

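The warmer's back corners are at (113,90) and (357,78), and the pot sits centred. About 30 mm remains to the rail.

```bash
python3 loc.py 278 152 6 113,90,60 357,78,60 ; python3 jog.py '[[-4.9,0,1,0,0,0],[-4.9,0,1,0,0,0],[-3,0,0.6,0,0,0],[-3,0,0.6,0,0,0],[-3,0,0.6,0,0,0]]' |grep -E '^force|posit'
```

```text
113,90,60 [700.1  94.3  60. ] hutch [-37.2  -7.   60. ]
357,78,60 [706.4 -61.9  60. ] hutch [ -38.2 -163.3   60. ]
position: [508.0, 4.4, 7.6]
force: [-3.4, -0.4, -2.5]
```

```bash
python3 jog.py '[[-2,0,0.4,0,0,0],[-2,0,0.4,0,0,0],[-2,0,0.4,0,0,0],[-2,0,0.4,0,0,0],[-2,0,0.4,0,0,0]]' |grep -E '^force|posit'
for i in 1 2 3; do python3 jog.py '[[-1,0,0.2,0,0,0],[-1,0,0.2,0,0,0]]' |grep -E '^force|posit'; done
```

```text
position: [519.2, 4.5, 8.4]
force: [-3.9, 0.1, -2.5]
position: [521.2, 4.6, 8.5]
force: [-4.4, 0.1, -1.2]
position: [522.8, 4.7, 8.3]
force: [-8.7, -1.3, 2.4]
position: [523.0, 4.8, 8.1]
force: [-21.2, -3.8, 14.8]
```

```bash
python3 jog.py '[[-1,0,0.2,0,0,0],[0,0,0,0,0,0]]' |grep -E '^force|posit'
python3 jog.py '[[10,0,-2,0,0,0],[20,0,-4,0,0,0],[20,0,-4,0,0,0],[0,0,-30,0,0.1,0],[0,0,-30,0,0.1,0]]' |grep -E '^force|posit'
python3 jog.py '[[0,-50,0,0,0,0.15],[0,-50,0,0,0,0.15],[0,-30,0,0,0,0.15],[0,0,0,0,0,0.15],[0,0,0,0,0,0.15]]' |grep -E '^force|posit'
python3 jog.py '[[0,0,0,0,0,0.15],[0,0,0,0,0,0.15],[0,0,0,0,0,0.15],[0,0,0,0,0,0.15],[0,0,0,0,0,0.15]]' |grep -E '^force|posit'
python3 st.py 637 -130 70; python3 wm.py 640 10 a5
```

```text
position: [522.9, 4.9, 7.7]
force: [-20.0, -3.7, 14.5]
position: [464.4, 2.3, 67.8]
force: [2.6, -0.8, 0.4]
position: [457.6, -128.7, 69.0]
force: [-0.2, -0.0, 0.7]
position: [457.8, -127.5, 68.9]
force: [-0.6, -0.4, -0.9]
18.6 [ 457.784 -127.546   68.91 ] 
 [[-0.109  0.994  0.006]
 [ 0.994  0.109 -0.002]
 [-0.003  0.005 -1.   ]] 
F [-0.576 -0.394 -0.925] 85.6057351732984 0.0 j [-0.527  0.096  2.014  0.001  1.025 -0.637]
tool d [-22.    177.88   -0.067]
off 278 142
label px ((73.70000457763672, 77.60000610351562), (10.733125686645508, 4.919349670410156), 26.56505012512207) 44
[[ 496.5  -93.    45. ]
 [ 513.2 -101.6   45. ]
 [ 494.7 -137.6   45. ]
 [ 478.  -129.    45. ]]
```

View pics/a5.png

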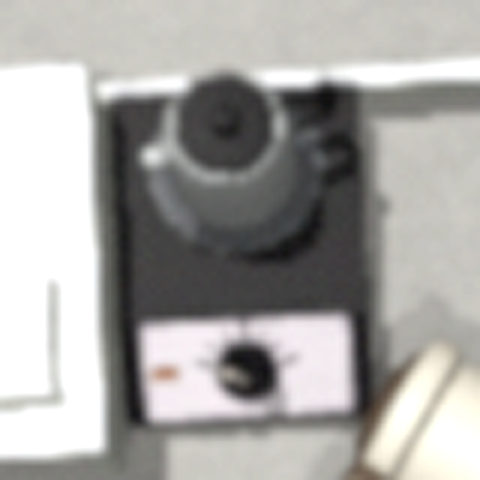

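The warmer's back edge is now on the rail, with about 7 mm left to the panel at (105,·) and the pot still centred.

```bash
python3 jog.py '[[0,0,0,0,0,0.063],[-2.5,45,0,0,0,0],[-2.5,45,0,0,0,0],[-2.5,45,0,0,0,0],[-2.5,45,0,0,0,0]]' |grep -E '^force|posit'
python3 jog.py '[[0,0,0,0,0.133,0],[0,0,0,0,0.133,0],[0,0,0,0,0.133,0],[-12,0,28,0,0,0],[-12,0,28,0,0,0]]' |grep -E '^force|posit'
python3 jog.py '[[4.6,0,2,0,0,0],[4.6,0,2,0,0,0],[4.6,0,2,0,0,0],[4.6,0,2,0,0,0],[4.6,0,2,0,0,0]]' |grep -E '^force|posit'; python3 st.py
```

```text
position: [639.3, -127.4, 68.7]
force: [-0.3, -0.4, 0.9]
position: [638.4, -130.1, 7.3]
force: [0.2, 1.3, -0.9]
position: [635.8, -102.1, 8.1]
force: [0.8, 0.3, 0.1]
20.15 [ 635.789 -102.112    8.082] 
 [[-0.051  0.999 -0.018]
 [ 0.921  0.054  0.387]
 [ 0.387  0.003 -0.922]] 
F [0.807 0.345 0.095] 85.6573723610912 0.0 j [-0.509  0.689  1.417  0.352  1.271 -0.708]
```

```bash
python3 jog.py '[[4.6,0,2,0,0,0],[4.6,0,2,0,0,0],[4.6,0,2,0,0,0],[4.6,0,2,0,0,0],[1.9,0,0.8,0,0,0]]' |grep -E '^force|posit'
for i in 1 2 3; do python3 jog.py '[[1.9,0,0.8,0,0,0],[1.9,0,0.8,0,0,0],[1.9,0,0.8,0,0,0]]' |grep -E '^force|posit';done
```

```text
position: [633.4, -79.6, 6.1]
force: [1.2, -0.8, -0.2]
position: [633.3, -74.1, 6.2]
force: [-0.4, 0.2, 0.6]
position: [633.3, -68.9, 6.3]
force: [1.7, -5.0, -1.2]
position: [633.3, -66.8, 6.3]
force: [-2.2, -22.5, -0.2]
```

```bash
python3 jog.py '[[0,0,0,0,0,0],[0.9,0,0.4,0,0,0],[0,0,0,0,0,0]]' |grep -E '^force|posit'; cat > lab.py <<'E'
from h import *
np.set_printoptions(precision=1,suppress=True)
c=viewer.capture("top");g=cv2.cvtColor(c["color"],cv2.COLOR_BGR2GRAY)
for v in (196,198,205,208): print(v,g[v,290:345].tolist())
a=cv2.cvtColor(cv2.resize(cv2.imread("pics/a5.png"),(80,80),interpolation=cv2.INTER_AREA),cv2.COLOR_BGR2GRAY)
for v in (196,198,205,208): print("old",v,(a[v-142,12:67]/1.6).astype(int).tolist())
E
python3 lab.py
```

```text
position: [633.3, -66.9, 6.3]
force: [-2.1, -20.6, -1.3]
196 [173, 174, 172, 161, 123, 75, 43, 19, 19, 49, 83, 101, 108, 109, 111, 116, 120, 123, 128, 133, 139, 140, 138, 134, 134, 136, 127, 112, 127, 135, 133, 137, 143, 144, 144, 146, 147, 148, 148, 147, 147, 147, 147, 138, 110, 64, 28, 24, 46, 65, 75, 91, 109, 117, 123]
198 [173, 173, 173, 164, 131, 85, 49, 23, 17, 54, 104, 138, 150, 151, 151, 152, 152, 152, 152, 153, 153, 152, 151, 143, 134, 131, 117, 101, 109, 115, 118, 134, 142, 144, 148, 150, 150, 149, 149, 150, 150, 149, 149, 143, 120, 76, 31, 21, 35, 57, 83, 106, 118, 123, 128]
205 [174, 173, 173, 171, 157, 115, 68, 37, 16, 22, 61, 100, 116, 117, 119, 124, 135, 146, 153, 152, 152, 145, 122, 96, 86, 90, 88, 67, 37, 19, 16, 22, 49, 99, 136, 148, 149, 149, 148, 148, 148, 147, 142, 134, 119, 97, 99, 112, 122, 128, 132, 135, 137, 139, 141]
208 [172, 172, 174, 173, 161, 120, 71, 43, 20, 17, 50, 97, 133, 148, 151, 151, 152, 152, 152, 153, 152, 153, 153, 149, 136, 112, 95, 86, 75, 70, 75, 80, 90, 106, 127, 143, 149, 149, 149, 147, 143, 137, 130, 125, 120, 119, 122, 127, 130, 132, 135
[... 384 characters left out ...]
151, 151, 151, 150, 148, 147, 142, 128, 119, 111, 99, 100, 110, 118, 130, 138, 142, 146, 148, 149, 148, 148, 148, 148, 148, 148, 148, 135, 91, 40, 22, 43, 65, 73, 81, 97, 106]
old 205 [159, 159, 159, 159, 153, 114, 73, 58, 41, 22, 26, 69, 110, 126, 126, 125, 128, 136, 146, 151, 151, 151, 149, 134, 103, 77, 68, 63, 56, 40, 23, 16, 18, 42, 92, 133, 146, 148, 148, 147, 147, 146, 146, 147, 146, 135, 100, 51, 22, 28, 46, 54, 53, 54, 70]
old 208 [159, 159, 159, 159, 155, 118, 76, 58, 44, 23, 20, 51, 100, 136, 148, 150, 150, 151, 151, 151, 151, 151, 151, 152, 148, 135, 115, 94, 76, 68, 68, 74, 83, 95, 105, 121, 140, 148, 148, 148, 148, 148, 146, 147, 146, 136, 105, 59, 26, 26, 40, 51, 68, 103, 141]
```

```bash
python3 jog.py '[[1.8,0,0.8,0,0,0],[1.8,0,0.8,0,0,0]]' |grep -E '^force|posit'; python3 - <<'E'
from h import *
np.set_printoptions(precision=1,suppress=True)
c=viewer.capture("top");I=cv2.resize(c["color"],None,fx=6,fy=6,interpolation=cv2.INTER_CUBIC).astype(int)
g=I.mean(2)
def edge(line,th): # first crossing
    return np.flatnonzero(np.diff((line>th).astype(int)))
f=lambda x:(x+.5)/6-.5
# back edge of warmer vs rail: columns right of pot
for u in (300,301,302,332,333):
    l=g[140*6:172*6,u*6+3]; print("col",u,[ (round(f(140*6+e),1),round(l[e+2]-l[e-2])) for e in edge(l,70)])
for v in (170,176,182,188): 
    l=g[v*6+3,288*6:345*6]; print("row",v,[(round(f(288*6+e),1),round(l[e+2]-l[e-2])) for e in edge(l,45)],[(round(f(288*6+e),1)) for e in edge(l,110)])
print("expected panel bottom/face z60 at rows:",[proj(c,(*(np.array([737,103])+R.from_euler('z',.046).apply([x,y,0])[:2]),z)) for x,y,z in((0,0,60),(-100,0,60),(-200,0,45),(-100,0,132),(0,-40,45),(0,-140,45),(0,-40,60),(0,-140,60))])
E
```

```text
position: [633.4, -66.7, 6.3]
force: [-5.5, -36.2, 0.7]
col 300 [(np.float64(158.2), -30), (np.float64(165.9), 19), (np.float64(169.8), -17)]
col 301 [(np.float64(158.1), -32), (np.float64(165.4), 20), (np.float64(170.8), -8)]
col 302 [(np.float64(157.9), -33), (np.float64(164.9), 14)]
col 332 [(np.float64(155.8), -39)]
col 333 [(np.float64(155.9), -36)]
row 170 [(np.float64(294.8), -18), (np.float64(298.9), 14), (np.float64(325.9), -4), (np.float64(328.4), 4), (np.float64(329.1), -4), (np.float64(336.1), 14), (np.float64(339.8), -10)] [np.float64(293.1)]
row 176 [(np.float64(294.9), -22), (np.float64(301.2), 5), (np.float64(323.6), -4), (np.float64(336.2), 5), (np.float64(342.4), -14)] [np.float64(293.4)]
row 182 [(np.float64(295.2), -23), (np.float64(302.4), 2), (np.float64(303.2), -2), (np.float64(305.9), 2), (np.float64(308.8), -3), (np.float64(310.9), 3), (np.float64(312.9), -2), (np.float64(336.6), 9)] [np.float64(293.9), np.float64(340.2), np.float64(341.6)]
row 188 [(np.float64(295.6), -17), (np.float64(336.6), 9)] [np.float64(294.1), np.float64(342.2)]
expected panel bottom/face z60 at rows: [(np.float64(294.22531092262204), np.float64(157.3014977147567)), (np.float64(295.21210238371464), np.float64(182.67912869010323)), (np.float64(296.61411735359707), np.float64(209.15240757174934)), (np.float64(293.1785040633457), np.float64(178.63496277855347)), (np.float64(304.88044351449923), np.float64(157.7652165622165)), (np.float64(330.53579508355614), np.float64(156.3414625429577)), (np.float64(304.5758451468008), np.float64(156.72673588516705)), (np.float64(330.48266212705835), np.float64(155.28813868777465))]
```

```bash
python3 jog.py '[[-3,0,-1.3,0,0,0],[-12,0,-5,0,0,0],[-25,0,-10,0,0,0],[17,0,-42,0,0,0],[17,0,-42,0,0,0]]' |grep -E '^force|posit'
cat > kn.py <<'E'
from h import *
import sys
# kn.py theta standoff(TCP above knob middle along axis)
np.set_printoptions(precision=3,suppress=True)
th,st=float(sys.argv[1]),float(sys.argv[2])
A=R.from_euler('z',.046); K=np.array([*(np.array([737,103])+A.apply([-188,-80,0])[:2]),57])
if len(sys.argv)>5: K=np.array(list(map(float,sys.argv[3:6])))
a=A.apply([-np.sin(.5),0,np.cos(.5)]);u=A.apply([np.cos(.5),0,np.sin(.5)])
p=R.from_rotvec(a*(1.4-th)).apply(u); z=-a; Rt=R.from_matrix(np.c_[p,np.cross(z,p),z])
s=manip.read_state();r=R.from_quat(s["ee_rot"])
rv=(r.inv()*Rt).as_rotvec();tp=K+a*st
print(s["time"],"pos",s["position"],"F",s["force"],"j6",s["qpos"][5],"w",s["grip_width"],s["grasp_force"]);print("target",tp,"rotvec tool",rv,np.linalg.norm(rv));d=tp-s["position"]
print("d world",d,"d tool before rot",r.inv().apply(d),"after",Rt.inv().apply(d))
E
python3 kn.py 0 120
```

```text
position: [632.9, -100.1, 95.0]
force: [-0.2, -0.3, 0.3]
22.65 pos [ 632.875 -100.134   94.98 ] F [-0.151 -0.315  0.291] j6 -0.6574563356405193 w 85.20014087760589 0.0
target [495.407  11.794 162.31 ] rotvec tool [-0.531 -0.353  0.069] 0.6413178014143427
d world [-137.468  111.928   67.33 ] d tool before rot [ 135.616 -131.739  -14.561] after [ 102.184 -102.576 -122.456]
```

```bash
python3 jog.py '[[6.5,-33,-15.5,0,0,0],[6.5,-33,-15.5,0,0,0],[6.5,-33,-15.5,0,0,0],[6.5,-33,-15.5,0,0,0]]' |grep -E '^force|posit'
python3 jog.py '[[0,0,0,-0.106,-0.071,0.014],[0,0,0,-0.106,-0.071,0.014],[0,0,0,-0.106,-0.071,0.014],[0,0,0,-0.106,-0.071,0.014],[0,0,0,-0.106,-0.071,0.014]]' |grep -E '^force|posit'; python3 kn.py 0 120
```

```text
position: [501.3, -107.1, 164.0]
force: [1.1, 0.1, 0.7]
position: [502.8, -107.6, 163.8]
force: [-0.4, -0.2, 0.6]
23.55 pos [ 502.761 -107.636  163.817] F [-0.391 -0.205  0.599] j6 -0.7407110327534531 w 85.27157950661048 0.0
target [495.407  11.794 162.31 ] rotvec tool [0.01  0.007 0.002] 0.011761930874963102
d world [ -7.354 119.43   -1.507] d tool before rot [117.545 -22.425  -0.557] after [117.502 -22.651   0.434]
```

```bash
cat > cap.py <<'E'
from h import *
import sys,pickle
c=viewer.capture("wrist");pickle.dump(c,open(sys.argv[1]+".pkl","wb"))
print(c["position"],[np.round(proj(c,p),1) for p in((553,14.5,57),(549,14.4,65),(565,16,52))])
E
python3 cap.py v1
python3 jog.py '[[30,-5.5,0,0,0,0],[30,-5.5,0,0,0,0],[0,0,0,0,0,0]]' |grep -E '^force|posit'; python3 cap.py v2; python3 - <<'E'
from h import *
import pickle
o=[]
for n in("v1","v2"):
    c=pickle.load(open(n+".pkl","rb"));u,v=map(int,proj(c,(553,14.5,57)));u0=min(max(u-100,0),440);v0=min(max(v-100,0),200);print(n,u0,v0)
    o.append(cv2.resize(c["color"][v0:v0+200,u0:u0+200],(400,400),interpolation=cv2.INTER_CUBIC))
cv2.imwrite("pics/kn.png",np.hstack(o))
E
```

```text
[442.53470865 -31.00193456 294.24224052] [array([286.7,  50.2]), array([286. ,  48.1]), array([297.2,  49. ])]
position: [498.7, -43.8, 162.1]
force: [-0.1, -0.4, -0.9]
[438.89058689  31.85657872 293.2784564 ] [array([304.8, 131. ]), array([304.8, 131.9]), array([314.1, 127.3])]
v1 186 0
v2 204 31
```

View pics/kn.png

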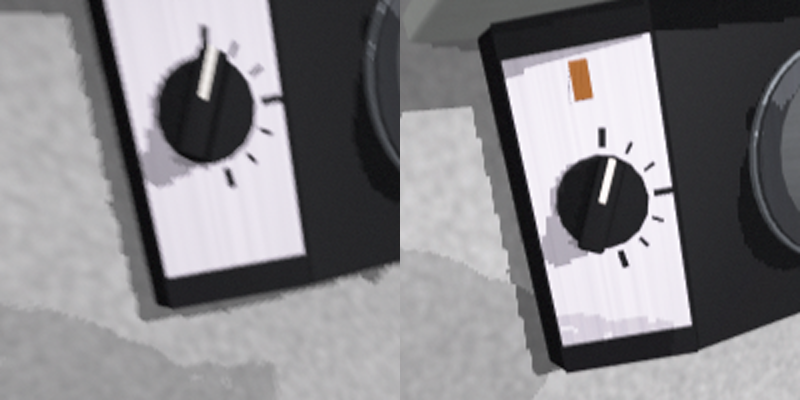

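The crops show the knob with its white pointer a little clockwise of the 0 mark. The pointer runs (203,100)→(215,50) in view 1 and (603,203)→(612,160) in view 2. The marks in view 2 are 0 at (602,137), 15 at (663,191) and 30 at (624,258).

```bash
python3 - <<'E'
from h import *
import pickle
np.set_printoptions(precision=2,suppress=True)
c1,c2=[pickle.load(open(n+".pkl","rb")) for n in("v1","v2")]
f=lambda x,y,u,v:(u+(x+.5)/2-.5,v+(y+.5)/2-.5)
a1=lambda x,y:f(x,y,186,0); a2=lambda x,y:f(x-400,y,204,31)
X={}
for n,p,q in(("inner",(203,99),(603,203)),("tip",(214,50),(612,160)),("m0",(204,32),(602,137)),("m15",(273,99),(664,191)),("m30",(230,178),(624,259)),("disc",(206,108),(602,203))):
    X[n],e=cross(c1,a1(*p),c2,a2(*q));print(n,X[n],e)
A=R.from_euler('z',.046);a=A.apply([-np.sin(.5),0,np.cos(.5)]);u=A.apply([np.cos(.5),0,np.sin(.5)]);w=np.cross(a,u)
K=np.array([552.9,14.5,57])
def pl(c,uv,off):
    p,d=ray(c,*uv);n=K+off*a;x=p+d*(np.dot(n-p,a)/np.dot(d,a));return np.array([np.dot(x-n,u),np.dot(x-n,w)])
for c,g,pi,pt,ms in((c1,a1,(203,99),(214,50),((204,32),(273,99),(230,178))),(c2,a2,(603,203),(612,160),((602,137),(664,191),(624,259)))):
    i,t=pl(c,g(*pi),9),pl(c,g(*pt),9);d=t-i
    print("inner",i,"tip",t,"theta dir",1.4-np.arctan2(d[1],d[0]))
    for m in ms:
        x=pl(c,g(*m),-12);print("  mark",x,1.4-np.arctan2(x[1],x[0]),np.linalg.norm(x))
E
```

```text
inner [550.46  13.9   63.26] 0.44565694593298033
tip [557.25  30.72  64.08] 1.1878961008853754
m0 [560.51  40.71  50.97] 1.1105962727355245
m15 [585.79  14.16  56.32] 1.2144670941550326
m30 [566.35 -14.73  45.22] 0.6291928841767328
disc [556.8   12.95  50.23] 1.4014013800912402
inner [ 1.19 -0.85] tip [ 8.6  14.85] theta dir 0.26998916800887973
  mark [ 5.3  26.44] 0.027154171112918624 26.96176420799512
  mark [28.88 -2.45] 1.484617006764512 28.98755828986003
  mark [  5.42 -29.97] 2.791742323090366 30.456751957388384
inner [ 0.74 -0.28] tip [ 7.41 16.13] theta dir 0.2153356166808853
  mark [ 4.19 25.86] -0.010155526032605833 26.20126990046736
  mark [27.67 -1.47] 1.4529940126614969 27.707877414335094
  mark [  4.79 -29.04] 2.8073954643234664 29.43120795384817
```

```bash
python3 kn.py 0.24 60 553.2 13.5 56.5
```

```text
23.95 pos [499.285 -45.446 162.526] F [ 0.689 -0.222  0.163] j6 -0.5618865322397402 w 85.47733778407529 0.0
target [524.465  12.177 109.155] rotvec tool [0.003 0.002 0.246] 0.24570499393492268
d world [ 25.18   57.623 -53.371] d tool before rot [ 55.575 -10.599  60.016] after [ 51.237 -23.613  60.167]
```

```bash
python3 jog.py '[[0,0,0,0,0,0.123],[0,0,0,0,0,0.123],[25.6,-11.8,0,0,0,0],[25.6,-11.8,30,0,0,0],[0,0,30,0,0,0]]' 40 30 |grep -E '^force|posit'; python3 jog.py '[[0,0,0,0,0,0]]' |grep -E '^force|posit';  python3 kn.py 0.24 10 553.2 13.5 56.5; python3 kn.py 0.24 -6 553.2 13.5 56.5|tail -1
```

```text
position: [526.2, 11.5, 109.7]
force: [0.3, -0.4, 0.5]
position: [523.3, 10.8, 104.7]
force: [-0.7, 0.1, -1.3]
24.55 pos [523.31   10.815 104.744] F [-0.676  0.13  -1.319] j6 -0.1511854542594596 w 40.09495783901828 0.0
target [548.411  13.28   65.276] rotvec tool [-0.004  0.004 -0.004] 0.006869661668200993
d world [ 25.1     2.464 -39.468] d tool before rot [ 2.675  2.577 46.691] after [ 2.469  2.395 46.712]
d world [ 32.763   2.817 -53.509] d tool before rot [ 2.743  2.643 62.69 ] after [ 2.469  2.395 62.712]
```

```bash
python3 jog.py '[[2.5,2.4,15,0,0,0],[0,0,15,0,0,0],[0,0,15,0,0,0],[0,0,10,0,0,0],[0,0,0,0,0,0]]' |grep -E '^force|posit'; python3 kn.py 0.24 -6 553.2 13.5 56.5
```

```text
position: [554.7, 11.2, 62.7]
force: [-0.1, -0.0, -0.7]
25.05 pos [554.718  11.161  62.731] F [-0.082 -0.005 -0.73 ] j6 -0.18673988831558871 w 39.777503560063366 0.0
target [556.074  13.632  51.235] rotvec tool [ 0.005  0.004 -0.004] 0.00785218562093356
d world [  1.356   2.471 -11.497] d tool before rot [ 0.546 -4.886 10.768] after [ 0.519 -4.833 10.793]
```

```bash
python3 jog.py '[[0,0,0,0,0,0],[0,0,0,0,0,0]]' |grep -E '^force|posit'; python3 kn.py 0.24 -6 553.2 13.5 56.5
```

```text
position: [555.0, 11.5, 64.0]
force: [0.4, -0.4, 0.3]
25.25 pos [555.039  11.496  63.986] F [ 0.365 -0.351  0.297] j6 -0.18618065793136088 w 40.109792595827784 0.0
target [556.074  13.632  51.235] rotvec tool [ 0.008  0.004 -0.003] 0.009363766785054928
d world [  1.035   2.136 -12.751] d tool before rot [-0.103 -5.617 11.691] after [-0.132 -5.527 11.733]
```

```bash
python3 jog.py '[[0,-5,3,0,0,0],[0,0,4,0,0,0],[0,0,3,0,0,0],[0,0,0,0,0,0],[0,0,0,0,0,0]]' |grep -E '^force|posit'; python3 kn.py 0.24 -6 553.2 13.5 56.5
```

```text
position: [555.2, 14.2, 51.6]
force: [-0.1, 0.7, 0.2]
25.75 pos [555.168  14.17   51.603] F [-0.109  0.672  0.182] j6 -0.19948217897826995 w 40.11543190635537 0.0
target [556.074  13.632  51.235] rotvec tool [ 0.006  0.004 -0.003] 0.007781775156245921
d world [ 0.906 -0.537 -0.369] d tool before rot [-0.287  0.774  0.751] after [-0.292  0.777  0.745]
```

Position is within 1 mm, with no contact. I'll close the fingers.

```bash
python3 jog.py '[[0,0,0,0,0,0],[0,0,0,0,0,0],[0,0,0,0,0,0],[0,0,0,0,0,0],[0,0,0,0,0,0]]' 8 30|tail -5; python3 jog.py '[[0,0,0,0,0,0],[0,0,0,0,0,0]]'|tail -5
```

```text
position: [555.2, 14.1, 51.9]
ee_rot: [0.799, 0.547, 0.21, 0.134]
force: [-3.5, 0.5, 4.7]
grip_width: 11.1
grasp_force: 33.8
position: [555.2, 14.1, 51.9]
ee_rot: [0.799, 0.547, 0.21, 0.134]
force: [-5.1, -0.5, 6.4]
grip_width: 11.2
grasp_force: 33.9
```

```bash
python3 jog.py '[[0,0,-0.7,0,0,0],[0,0,0,0,0,0.05],[0,0,0,0,0,0.1],[0,0,0,0,0,0.1],[0,0,0,0,0,0.1]]'|tail -5;python3 kn.py 0.59 -6 553.2 13.5 56.5
for i in 1 2 ; do python3 jog.py '[[0,0,0,0,0,0.11],[0,0,0,0,0,0.11],[0,0,0,0,0,0.11],[0,0,0,0,0,0.11],[0,0,0,0,0,0.11]]'|grep -E '^force|grip'; done; python3 kn.py 1.69 -6 553.2 13.5 56.5
```

```text
position: [555.0, 13.8, 52.2]
ee_rot: [0.883, 0.398, 0.231, 0.095]
force: [2.2, -1.9, -4.0]
grip_width: 11.0
grasp_force: 32.5
26.95 pos [554.969  13.759  52.183] F [ 2.168 -1.853 -3.972] j6 0.155296926158014 w 10.964122892959894 32.539209723472595
target [556.074  13.632  51.235] rotvec tool [ 0.008  0.002 -0.007] 0.010882815871470327
d world [ 1.104 -0.127 -0.949] d tool before rot [0.228 0.478 1.362] after [0.222 0.49  1.359]
force: [3.5, -5.3, -4.3]
grip_width: 11.0
force: [0.8, -10.6, -3.6]
grip_width: 11.0
27.95 pos [555.473  12.137  52.425] F [  0.804 -10.577  -3.564] j6 1.2557249691521817 w 10.959051104903992 32.54856079816818
target [556.074  13.632  51.235] rotvec tool [ 0.008 -0.008 -0.007] 0.013322210527396126
d world [ 0.6    1.495 -1.19 ] d tool before rot [-0.425 -1.417  1.351] after [-0.404 -1.409  1.365]
```

```bash
python3 jog.py '[[0,1.2,0.3,0,0,0.11],[0,0,0,0,0,0.11],[0,0,0,0,0,0.11],[0,0,0,0,0,0.11],[0,0,0,0,0,0.11]]'|grep -E '^force|grip';python3 kn.py 2.24 -6 553.2 13.5 56.5
python3 jog.py '[[0,0,0,0,0,0.11],[0,0,0,0,0,0.11],[0,0,0,0,0,0.11],[0,0,0,0,0,0.11]]'|grep -E '^force|grip';python3 kn.py 2.68 -6 553.2 13.5 56.5
```

```text
force: [-4.3, -9.9, 1.5]
grip_width: 11.1
28.45 pos [555.095  11.292  52.122] F [-4.349 -9.904  1.517] j6 1.7996536052960668 w 11.148189261106932 33.62880438566208
target [556.074  13.632  51.235] rotvec tool [ 0.002 -0.01  -0.007] 0.012410928745627024
d world [ 0.978  2.341 -0.887] d tool before rot [-1.382 -1.916  1.28 ] after [-1.356 -1.923  1.299]
force: [-9.6, -13.1, 5.4]
grip_width: 10.9
28.85 pos [554.594  10.913  51.807] F [ -9.635 -13.137   5.42 ] j6 2.239665137102733 w 10.927668959433793 34.245484471321106
target [556.074  13.632  51.235] rotvec tool [-0.001 -0.01  -0.007] 0.012246587832132115
d world [ 1.48   2.72  -0.573] d tool before rot [-2.238 -1.828  1.251] after [-2.213 -1.844  1.271]
```

```bash
python3 jog.py '[[1.5,1.0,0,0,0,0],[0,0,0,0,0,0.11],[0,0,0,0,0,0.11],[0,0,0,0,0,0]]'|grep -E '^force|grip';python3 kn.py 2.90 -6 553.2 13.5 56.5; python3 -c "
from station import manip, viewer;s=manip.read_state();print(s['wrist_torque'],s['effort'])"
```

```text
force: [-6.5, -4.6, 3.6]
grip_width: 11.1
29.25 pos [554.192  10.65   51.603] F [-6.481 -4.595  3.618] j6 2.4484920836486515 w 11.109461931005836 33.83221507072449
target [556.074  13.632  51.235] rotvec tool [-0.003 -0.007 -0.005] 0.009233403660429029
d world [ 1.882  2.982 -0.368] d tool before rot [-2.79  -1.777  1.276] after [-2.772 -1.794  1.29 ]
[-0.42017216  0.72602176 -0.25135827] [  2.28892945 -27.17655301 -26.93590343   1.00069363  -1.73446923
   0.58295583]
```

```bash
for i in 1 2 3; do python3 jog.py '[[0,0,0,0,0,0.04],[0,0,0,0,0,0]]' >/dev/null; python3 kn.py 2.94 -6 553.2 13.5 56.5|sed -n 2p;python3 -c "
from station import manip, viewer;s=manip.read_state();print(s['wrist_torque'],s['effort'][5],s['qpos'][5],s['force'])"; done
```

```text
target [556.074  13.632  51.235] rotvec tool [-0.003 -0.007 -0.003] 0.008397214259572194
[-0.44200148  0.85657333 -0.28862205] 0.17743881326168776 2.4868814125786054 [-5.97079183 -5.08721405  4.12537133]
target [556.074  13.632  51.235] rotvec tool [-0.003 -0.007 -0.04 ] 0.04120668731622987
[-0.78318374  0.73598527  0.32699093] 0.8700830116868019 2.5255114342102227 [-5.09929928 -4.4343199   3.72273173]
target [556.074  13.632  51.235] rotvec tool [-0.003 -0.007 -0.079] 0.07923329938849077
[-0.96813887  0.71791473  0.6903231 ] 1.2766416370868683 2.5647069324890945 [-4.8266514  -4.28326947  4.0140271 ]
```

```bash
for i in 1 2 3; do python3 jog.py '[[0,0,0,0,0,-0.106],[0,0,0,0,0,-0.106],[0,0,0,0,0,-0.106],[0,0,0,0,0,-0.106],[0,0,0,0,0,-0.106]]'|grep -E '^force|grip'; done; python3 jog.py '[[0,0,0,0,0,0]]' >/dev/null; python3 kn.py 1.4 -6 553.2 13.5 56.5
```

```text
force: [1.2, -2.0, 0.4]
grip_width: 10.9
force: [3.8, 2.9, -0.5]
grip_width: 10.8
force: [3.9, 5.1, 2.2]
grip_width: 10.8
31.45 pos [555.178  11.796  52.397] F [2.605 5.477 0.903] j6 0.9737478200637911 w 10.867518199967915 33.05739104747772
target [556.074  13.632  51.235] rotvec tool [ 0.005 -0.006 -0.03 ] 0.03144140321940008
d world [ 0.896  1.836 -1.163] d tool before rot [ 0.239 -1.809  1.482] after [ 0.302 -1.793  1.49 ]
```

```bash
python3 jog.py '[[0.3,-1,0,0,0,-0.02],[0,0,0,0,0,0]]' |grep ^force; python3 jog.py '[[0,0,0,0,0,0],[0,0,0,0,0,0],[0,0,0,0,0,0],[0,0,0,0,0,0]]' 40|tail -5; python3 jog.py '[[0,0,-10,0,0,0],[0,0,-20,0,0,0],[0,0,-25,0,0,0],[0,0,-25,0,0,0],[0,0,-20,0,0,0]]' |grep ^force
python3 jog.py '[[-40,0,0,0,0,0],[-25,0,0,0,0,0],[0,0,0,0,0,0]]' |grep ^force;python3 cap.py v3; python3 - <<'E'
from h import *
import pickle
np.set_printoptions(precision=2,suppress=True)
c=pickle.load(open("v3.pkl","rb"))
A=R.from_euler('z',.046);a=A.apply([-np.sin(.5),0,np.cos(.5)]);u=A.apply([np.cos(.5),0,np.sin(.5)]);w=np.cross(a,u);K=np.array([553.2,13.5,56.5])
def rect(off):  # metric view of the plane, 4 px/mm, u up, w left
    q=[(r,s) for r in(-40,40) for s in(-40,40)]
    src=np.float32([proj(c,K+off*a+r*u+s*w) for r,s in q]);dst=np.float32([(160-4*s,160-4*r) for r,s in q])
    return cv2.warpPerspective(c["color"],cv2.getPerspectiveTransform(src,dst),(320,320))
g=cv2.cvtColor(rect(9),cv2.COLOR_BGR2GRAY)
yy,xx=np.mgrid[:320,:320];m=((g>130)&(np.hypot(xx-160,yy-160)<4*19)).astype('uint8')
n,l,s,ce=cv2.connectedComponentsWithStats(m)
for k in range(1,n):
    if s[k,4]>60:
        p=np.argwhere(l==k)[:,::-1].astype('float32');vx,vy,x0,y0=cv2.fitLine(p,cv2.DIST_L2,0,.01,.01).ravel()
        print(s[k],"centre mm u,w",(160-ce[k][1])/4,(160-ce[k][0])/4,"theta dir",1.4-np.arctan(vx/vy))
cv2.imwrite("pics/rect.png",g); print("proj",proj(c,K))
E
python3 st.py
```

```text
force: [0.2, 0.4, 3.0]
position: [554.3, 12.3, 51.5]
ee_rot: [0.968, 0.015, 0.249, -0.004]
force: [-0.7, -0.1, -0.4]
grip_width: 40.1
grasp_force: 0.0
force: [0.9, -0.4, 0.1]
force: [0.8, -0.5, -0.9]
[447.21398304  10.45279291 267.32881348] [array([316.1, 111.9]), array([316.1, 111.8]), array([314.7, 100.6])]
[157  85  16  73 950] centre mm u,w 9.85184210526316 -1.2086842105263145 theta dir 1.4100044
[ 85  86  61 121 332] centre mm u,w 6.621234939759034 14.716114457831324 theta dir 1.7813712
proj (np.float64(317.46584864502813), np.float64(111.97304479137568))
32.9 [448.151   9.057 106.832] 
 [[ 0.876  0.03   0.481]
 [ 0.026 -1.     0.016]
 [ 0.482 -0.002 -0.876]] 
F [0.486 0.55  1.564] 39.873538239706896 0.0 j [-0.396 -0.455  2.479  0.324  0.681  0.938]
```

```bash
python3 - <<'E'
from h import *
c=viewer.capture("top");g=cv2.resize(c["color"],None,fx=6,fy=6,interpolation=cv2.INTER_CUBIC).astype(int).mean(2)
edge=lambda l,th:np.flatnonzero(np.diff((l>th).astype(int)))
f=lambda x:round((x+.5)/6-.5,1)
for u in (300,301,302,332,333): print("col",u,[f(840+e) for e in edge(g[840:172*6,u*6+3],70)])
for v in (170,176,182,188,192): print("row",v,[f(288*6+e) for e in edge(g[v*6+3,288*6:345*6],45)])
E
```

```text
col 300 [np.float64(158.6), np.float64(166.1), np.float64(169.9)]
col 301 [np.float64(158.6), np.float64(165.4), np.float64(170.9)]
col 302 [np.float64(158.4), np.float64(165.1)]
col 332 [np.float64(156.1)]
col 333 [np.float64(156.2)]
row 170 [np.float64(294.6), np.float64(299.1), np.float64(312.6), np.float64(314.8), np.float64(325.8), np.float64(328.2), np.float64(328.9), np.float64(335.9)]
row 176 [np.float64(294.9), np.float64(301.1), np.float64(323.8), np.float64(336.4)]
row 182 [np.float64(295.2), np.float64(306.1), np.float64(309.2), np.float64(311.1), np.float64(313.9), np.float64(336.6)]
row 188 [np.float64(295.6), np.float64(336.6)]
row 192 [np.float64(295.8), np.float64(337.8)]
```

```bash
python3 jog.py '[[0,0,0,0,-0.1,-0.005],[0,0,0,0,-0.1,-0.005],[0,0,0,0,-0.1,-0.005],[0,2,34,0,0,0],[1,2,34,0,0,0]]' 85 |grep -E '^force|posit'
python3 jog.py '[[1,0,31,0,0,0],[0,0,0,0,0,0],[0,0,0,0,0,0]]' |grep -E '^force|posit'; python3 st.py 523 4.8 7.6
```

```text
position: [468.9, 4.5, 43.0]
force: [0.5, -0.0, -0.2]
position: [472.6, 5.4, 11.9]
force: [-0.1, -0.7, -0.3]
33.75 [472.613   5.37   11.867] 
 [[ 0.978  0.046  0.203]
 [ 0.046 -0.999  0.005]
 [ 0.203  0.004 -0.979]] 
F [-0.087 -0.738 -0.335] 85.00574083401636 0.0 j [-0.287  0.072  2.202  0.1    0.676  1.166]
tool d [48.398  2.854 14.381]
```

```bash
python3 jog.py '[[10,1,4,0,0,0],[10,0,4,0,0,0],[10,0,2,0,0,0],[5,0,1,0,0,0],[4,0,0.8,0,0,0]]' |grep -E '^force|posit'
for i in 1 2 3; do python3 jog.py '[[1.5,0,0.3,0,0,0],[1.5,0,0.3,0,0,0]]' |grep -E '^force|posit'; done
```

```text
position: [513.5, 6.1, 9.1]
force: [-0.2, -0.1, 1.2]
position: [515.2, 6.5, 7.9]
force: [0.3, -0.2, 0.2]
position: [518.1, 6.6, 7.8]
force: [0.7, -0.2, -0.3]
position: [521.1, 6.7, 7.7]
force: [-4.4, -0.1, 1.2]
```

```bash
for i in 1 2 3; do python3 jog.py '[[1,0,0.2,0,0,0],[0,0,0,0,0,0]]' |grep -E '^force|posit'; done
```

```text
position: [521.1, 6.9, 7.3]
force: [-5.2, -1.2, 4.8]
position: [521.5, 7.2, 7.1]
force: [-6.8, -0.3, 6.2]
position: [522.4, 7.4, 7.0]
force: [-7.4, -0.0, 4.5]
```

```bash
for i in 1 2 3; do python3 jog.py '[[1,0,0.2,0,0,0],[0,0,0,0,0,0]]' |grep -E '^force|posit'; done
```

```text
position: [522.9, 7.5, 6.8]
force: [-9.0, 0.2, 7.1]
position: [523.0, 7.6, 6.5]
force: [-12.1, -1.4, 9.7]
position: [523.0, 7.7, 6.1]
force: [-16.8, -1.9, 11.5]
```

```bash
python3 jog.py '[[-5,0,-1,0,0,0],[-20,0,-4,0,0,0],[-30,0,-6,0,0,0],[0,0,-40,0,0,0],[0,0,-40,0,0,0]]' |grep -E '^force|posit'; python3 jog.py '[[0,0,0,0,0,0],[0,0,0,0,0,0]]' |grep -E '^force|posit'; python3 - <<'E'
from h import *
c=viewer.capture("top");g=cv2.resize(c["color"],None,fx=6,fy=6,interpolation=cv2.INTER_CUBIC).astype(int).mean(2)
edge=lambda l,th:np.flatnonzero(np.diff((l>th).astype(int)))
f=lambda x:round((x+.5)/6-.5,1)
for u in (300,301,332,333): print("col",u,[f(840+e) for e in edge(g[840:172*6,u*6+3],70)])
for v in (170,182,192): print("row",v,[f(288*6+e) for e in edge(g[v*6+3,288*6:345*6],45)])
print(manip.read_state()["time"],manip.job_done())
E
```

```text
position: [453.2, 4.4, 85.5]
force: [0.9, 0.2, 1.3]
position: [456.3, 3.6, 87.2]
force: [-0.1, 0.9, -0.8]
col 300 [np.float64(157.9), np.float64(165.9), np.float64(169.2)]
col 301 [np.float64(157.9), np.float64(165.2), np.float64(170.4)]
col 332 [np.float64(155.6)]
col 333 [np.float64(155.9)]
row 170 [np.float64(294.8), np.float64(299.4), np.float64(325.9), np.float64(335.9)]
row 182 [np.float64(295.2), np.float64(307.6), np.float64(308.1), np.float64(336.6)]
row 192 [np.float64(295.8), np.float64(337.8)]
the job is handed in; nothing more can be done
36.8 None
```

I handed the job in at 36.8 s, with no verdict returned: the warmer is snug in the corner with the pot still on its plate, and the timer was wound to its stop and turned back to about 15 minutes (1.41 rad measured).

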